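Press the proud socket home

ROBOT

A 6-joint arm with a two-finger parallel gripper is mounted at the origin on the work surface. World frame = base frame: x ahead of the robot, y to its left, z up, the work surface at z = 0. Lengths are in m, angles in rad, forces in N, time in s.
With the tool pointing down it reaches from about 0.35 to 0.85 m from the base axis. Payload 8.1 kg.
Tool frame: the origin (TCP) lies at the very end of the fingers, on their centre line; the grasp point (between the pads) lies 19 mm behind it; z points along the fingers, y is the line along which they close (so a half turn about z gives the same grasp; the last joint's range is limited). The gripper opens to 93 mm and grips with 3 to 60 N. Pads are 15 mm wide; open, the fingers measure 128 mm over their backs; the gripper's body (75 mm by 188 mm) begins 65 mm behind the grasp point.
Start: joints at [1.097, 0.13, 1.488, -0, 1.523, -0.085], TCP at [0.227, 0.555, 0.18] pointing down, gripper open.
Joint ranges: [-2.96, 2.96], [-0.89, 2.26], [0.02, 2.5], [-1.34, 4.48], [0, 2.73], [-2.66, 2.66]. Speed limits (rad/s): [2.39, 2.39, 2.79, 3.14, 3.14, 3.14].

INTERFACE

Orientations are given as a rotation vector (axis times angle).
In Python, from plant import robot, imaging gives the robot as it stands.
- The arm moves only by the tool jog_arm, never from a script. Its argument "rows" is a list of rows, each a list of 2 entries, a list of its own where there are three numbers: the shift along the tool's x, y, z each as a share of 0.2 m, from -1 to 1, then the turn, a rotation vector about the tool's x, y, z each as a share of pi/2 rad, from -1 to 1. A call has 1 to 5 rows; each row is the pose to reach, as a shift and turn from the pose commanded when the call began, along the tool's axes at that moment; what a row does not reach only later rows make up. A row lasts 1/10 s, in which the tool goes at most 50 mm and 8.59 degrees, less where a joint would pass 70% of its speed; a pose out of reach is approached as far as the arm can. A call with a number of a shift or a turn outside -1 to 1 is refused whole. A call with a gripper value outside its range is refused whole. "hand" is the closure, from -1 (fully open) to 1 (shut), set as the call begins (left out, the last holds). The fingers move at their own pace and stop on an object; "squeeze" is the grip in N (left out, the last holds). Time passes only in rows, so rows that repeat a pose let the fingers close. It gives the time, the measured TCP pose, the force, the opening and the grip force at its end, in the units of the state.
- robot.read_state(): the state, without advancing time (a new reading comes with each control period).
- imaging.read_camera(name): name is "scene" or "top" or "wrist"; returns a dict with "frame" (480x640x3 uint8, red, green, blue), "vertical_fov" (degrees; the focal length in pixels is half the picture's height over the tangent of half this angle, whatever the lens; pixels are square), "cx", "cy" (the principal point, pixels), "R" (3x3) and "t" (3): a world point X has camera coordinates R X + t. Camera axes: x right, y down, z forward; pixel columns grow to the right and rows downward; lengths in m; the calibration is good to about 2 mm. A picture is of the moment at which its call begins. There is no depth.
- robot.close_job(): hands the job in; it is judged then, once.
The state is a dict: "t": time; "q": joint angles; "dq": joint speeds; "joint_torque": joint torques, N m; "tool_pos": TCP position; "orientation": TCP orientation; "force": force on the tool from outside, world axes, zero at the start; "wrist_torque": the same for the moment, N m; "opening": finger opening in m; "gripper_force": force on a finger pad.
Only numpy, scipy, OpenCV 4.12 (cv2) and the standard library are available. Lean on these libraries where they do the work, as an engineer would, in place of code of your own. Each camera call takes 0.05 s, during which the arm holds its last target. There are 200 camera calls.

TASK

In the black socket tray, one of the short sockets was not pushed right down and stands higher than the other short ones. Gently press it down with your fingertips until it is fully home on its post, level with the other short sockets, then draw back. Do not pinch it or pull it up, and leave the tray, the other sockets (the tall deep ones are already home) and everything else on the bench untouched.

Things in the scene. Friction and masses are not known exactly. Their poses are not given: they have to be found in the camera images.
- proud_socket: The socket to press: plain chrome half-inch-drive socket, upright cylinder 24 mm in diameter, 38 mm tall, on any post of the two short-socket rows. Like the other short sockets, but it stands 12 to 17 mm higher, its grey post showing below. Origin: centre of its underside; z up. It slides only straight up and down; the clip grips with about 6 N, so it stays where left.
- proud_top (a point): Centre of the proud socket's flat top (16 mm hexagon mouth), 38 mm above its underside. Press slowly down here with about 6 to 10 N; a few mm off centre is fine. It stops solidly when fully home: its underside is then 12 mm and this point 50 mm above the tray's origin.
- tray: Black socket tray, 176 (x) by 206 mm (y), floor 12 mm thick, rim 18 mm high, fixed flat on a 4 mm bench mat. Origin: centre of its underside. Grey posts 12 mm square, 22 mm tall, at y = -69, -23, 23, 69 mm in three rows: short sockets at x = 60 and 14 mm (the post at x 14, y 69 is empty), deep sockets at x = -58 mm. An extension bar lies in a trough at x = -22 mm.
- deep_row (a point): Middle of the row of four deep sockets (22 to 28 mm in diameter, 77 mm tall, in a line along the tray's y), at the height of their tops, 89 mm above the tray's origin. They are fully home and count as part of the tray: not to be touched.
- extension: Loose steel extension bar, 124 mm long, 21 mm thick, lying along the tray's y in its trough. Origin: middle of its underside.
- ratchet: Loose half-inch ratchet handle, 250 mm long, 45 mm tall at the head, lying along the tray's y just outside the tray's +x edge. Origin: middle of its underside.
- big_socket: Loose larger socket, 34 mm in diameter, 42 mm tall, standing upright on the mat beside the tray's +y edge. Origin: centre of its underside.
- multimeter: Loose red hand multimeter, 186 x 90 x 48 mm, lying face up to the left. Origin: centre of its underside.
- spray_can: Loose aerosol can, 52 mm in diameter, 154 mm tall, standing to the right. Origin: centre of its underside.
- knife: Loose yellow utility knife, 170 mm long, 20 mm thick, lying to the right. Origin: middle of its underside.
- jar: Loose glass jar with steel cap, 68 mm in diameter, 85 mm tall, standing to the right, beyond the can. Origin: centre of its underside.
- screwdriver: Loose screwdriver, 200 mm long, lying across beyond the ratchet. Origin: on its underside, near its middle.
- short_1: Another short chrome socket, 22 mm in diameter, 38 mm tall, fully home on a post of the two short-socket rows; its top is 50 mm above the tray's origin. Origin: centre of its underside. Not to be touched.
- short_2: Another short chrome socket, 22 mm in diameter, 38 mm tall, fully home on a post of the two short-socket rows; its top is 50 mm above the tray's origin. Origin: centre of its underside. Not to be touched.
- short_3: Another short chrome socket, 23 mm in diameter, 38 mm tall, fully home on a post of the two short-socket rows; its top is 50 mm above the tray's origin. Origin: centre of its underside. Not to be touched.
- short_4: Another short chrome socket, 24 mm in diameter, 38 mm tall, fully home on a post of the two short-socket rows; its top is 50 mm above the tray's origin. Origin: centre of its underside. Not to be touched.
- short_5: Another short chrome socket, 25 mm in diameter, 38 mm tall, fully home on a post of the two short-socket rows; its top is 50 mm above the tray's origin. Origin: centre of its underside. Not to be touched.
- short_6: Another short chrome socket, 26 mm in diameter, 38 mm tall, fully home on a post of the two short-socket rows; its top is 50 mm above the tray's origin. Origin: centre of its underside. Not to be touched.

How it is judged:
On the way, in this order (a step that is already met when the one before it is completed fails the run):
1. the fingertips touch the proud socket while it still stands proud (contact force between the fingers and proud_socket above 1 N and z of proud_socket in the frame of tray above 0.0175 m).
2. the socket is pressed fully home (z of proud_socket in the frame of tray below 0.0145 m), for 0.2 s.
At the end, for the whole second after the job is handed in: The proud socket's underside is within 2.5 mm of the tray floor and at rest; the other short sockets are within 1.5 mm and the loose things within 8 mm of where they were (z of proud_socket in the frame of tray below 0.0145 m and linear speed of proud_socket below 0.005 m/s and distance of each of short_1, short_2, short_3, short_4, short_5, short_6 from where it was at the start of the episode below 0.0015 m and distance of each of extension, ratchet, big_socket, multimeter, spray_can, knife, jar, screwdriver from where it was at the start of the episode below 0.008 m); the robot touches nothing.
It fails at once if the proud socket is pressed with more than 45 N (contact force between any of the fingers, the arm and proud_socket above 45 N).
It fails at once if the proud socket is pulled up more than 3 mm above its highest start (z of proud_socket in the frame of tray above 0.032 m).
It fails at once if the robot touches another socket or the tray (more than 1 N) (contact force between any of the fingers, the arm and short_1 above 1 N or contact force between any of the fingers, the arm and short_2 above 1 N or contact force between any of the fingers, the arm and short_3 above 1 N or contact force between any of the fingers, the arm and short_4 above 1 N or contact force between any of the fingers, the arm and short_5 above 1 N or contact force between any of the fingers, the arm and short_6 above 1 N or contact force between any of the fingers, the arm and tray above 1 N).
It fails at once if the fingers straddle the proud socket as if to pinch it (the point between the pads comes below its top) (z of the grasp point in the frame of proud_top below 0.003 m and horizontal distance between the grasp point and proud_top below 0.022 m).
It fails at once if the robot touches something else on the bench (more than 1 N) (contact force between any of the fingers, the arm and extension above 1 N or contact force between any of the fingers, the arm and ratchet above 1 N or contact force between any of the fingers, the arm and big_socket above 1 N or contact force between any of the fingers, the arm and multimeter above 1 N or contact force between any of the fingers, the arm and spray_can above 1 N or contact force between any of the fingers, the arm and knife above 1 N or contact force between any of the fingers, the arm and jar above 1 N or contact force between any of the fingers, the arm and screwdriver above 1 N).
It also fails if it takes over 32 s, if anything falls off the work surface, if the arm or the gripper's body presses on something with over 40 N, if the wrist force passes 120 N, or if a joint passes its speed limit or range.

## Working session

There is one attempt and no reset: what is moved stays moved. The work goes in short steps, Python scripts to look and compute and a tool call to move; the robot and the scene stay as the last step left them, time stands still between calls to the robot, and variables do not carry over. Pictures are saved under pics/ and viewed, at most 10 in all, crops included, and the job is handed in when it is done.

Besides the shell and the picture viewer there is one more tool, called after "Emit:" in YAML: its name, and indented under it one key for each argument. jog_arm: Moves the arm, as the interface text tells. Its arguments: {"type":"object","properties":{"rows":{"type":"array"},"hand":{"type":"number"},"squeeze":{"type":"number"}},"required":["rows"]}

```bash
mkdir -p pics
cat > h.py <<'E'
import numpy as np, cv2, json
from plant import robot, imaging
def cam(n,save=None):
    c=imaging.read_camera(n); 
    if save: cv2.imwrite(save,c['frame'][:,:,::-1])
    c['f']=240/np.tan(np.radians(c['vertical_fov'])/2); c['R']=np.array(c['R']); c['t']=np.array(c['t']); return c
def ray(c,u,v):
    o=-c['R'].T@c['t']; d=c['R'].T@np.array([(u-c['cx'])/c['f'],(v-c['cy'])/c['f'],1]); return o,d/np.linalg.norm(d)
def plane(c,u,v,z):
    o,d=ray(c,u,v); return o+d*(z-o[2])/d[2]
def proj(c,X):
    p=c['R']@np.array(X)+c['t']; return c['f']*p[0]/p[2]+c['cx'],c['f']*p[1]/p[2]+c['cy']
def tri(rays):
    A=0;b=0
    for o,d in rays:
        P=np.eye(3)-np.outer(d,d);A=A+P;b=b+P@o
    X=np.linalg.solve(A,b); return X,[np.linalg.norm((np.eye(3)-np.outer(d,d))@(X-o)) for o,d in rays]
E
python3 - <<'E'
from h import *
for n in('top','scene'):
    c=cam(n,f'pics/{n}0.png'); print(n,c['f'],c['cx'],c['cy'],(-c['R'].T@c['t']).round(3),c['R'].round(3).tolist())
print(robot.read_state())
E
```

```text
top 541.2412060569826 322.71317741578946 240.2822381800477 [0.424 0.022 1.535] [[-0.028, -1.0, -0.009], [-0.993, 0.029, -0.117], [0.117, 0.005, -0.993]]
scene 562.1401655077075 324.94047340868445 234.87459722027188 [1.568 0.349 0.816] [[-0.325, 0.946, 0.017], [0.554, 0.205, -0.807], [-0.767, -0.253, -0.59]]
{'t': 0.1, 'q': array([ 1.09660957e+00,  1.31094533e-01,  1.48916335e+00, -7.50897259e-06,
        1.52297473e+00, -8.53927622e-02]), 'dq': array([-0.00027545, -0.00146902, -0.00030927, -0.00185772,  0.00215242,
       -0.00031139]), 'joint_torque': array([ 3.03750545e-03, -5.61333847e+01, -4.93103421e+01,  7.71591696e-02,
        2.87828024e-02, -9.85217002e-05]), 'tool_pos': array([0.22716227, 0.55472337, 0.17879093]), 'orientation': array([-6.06790077e-01, -3.08198054e+00,  2.47876444e-03]), 'force': array([ 0.06005486, -0.22726184, -0.02625247]), 'wrist_torque': array([-0.03579613,  0.04139622, -0.01641704]), 'gripper_force': 0.0, 'opening': 0.0929723023743694}
```

View pics/top0.png

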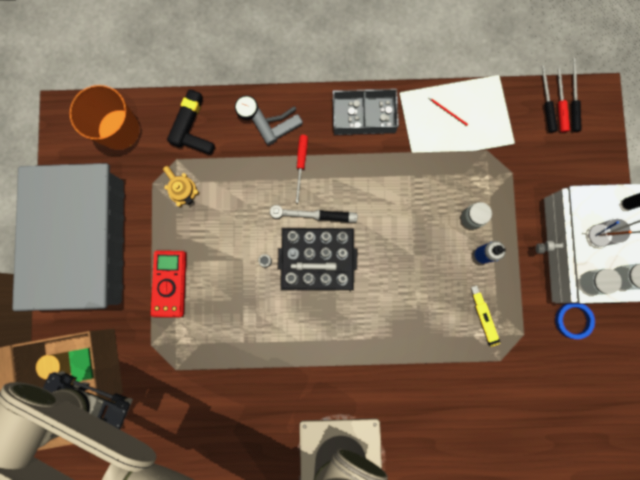

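View pics/scene0.png

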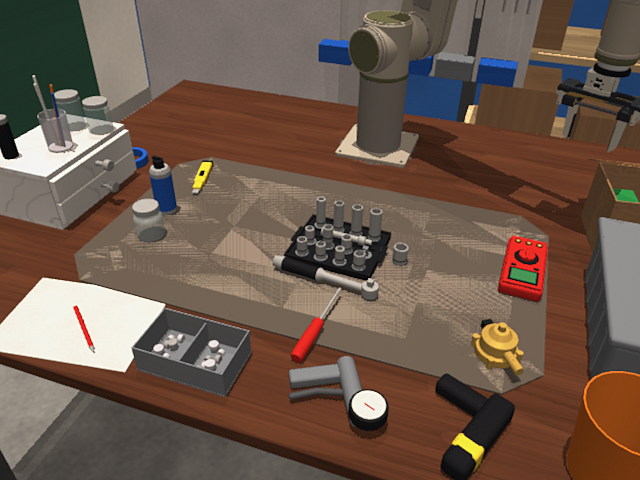

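The top view shows the tray centred near (318,259), with the deep row nearest the robot, the ratchet at (310,214) and the big socket at (265,261). The scene view shows the tray at about (340,245). I'll enlarge both.

Run:
```python
from h import *
a=cv2.imread('pics/top0.png')[215:305,258:378]; b=cv2.imread('pics/scene0.png')[185:300,270:420]
a=cv2.resize(a,(780,585),interpolation=cv2.INTER_CUBIC)
b=cv2.resize(b,(780,598),interpolation=cv2.INTER_CUBIC)
cv2.imwrite('pics/b.png',b)
c=cam('top')
im=c['frame']; g=im.max(2)
m=(g<60).astype(np.uint8); m[:225]=0;m[300:]=0;m[:,:270]=0;m[:,365:]=0
m=cv2.morphologyEx(m,cv2.MORPH_OPEN,np.ones((2,2)))
cs,_=cv2.findContours(cv2.morphologyEx(m,cv2.MORPH_CLOSE,np.ones((15,15))),0,2)
k=max(cs,key=cv2.contourArea); r=cv2.minAreaRect(k); print(r)
P=np.array([plane(c,*p,0.022)for p in cv2.boxPoints(r)]);print(P.round(3).tolist(),P.mean(0))
s=cam('scene');
```

```text
((318.5, 260.0), (60.0, 77.0), 90.0)
[[0.634, 0.149, 0.022], [0.628, -0.068, 0.022], [0.459, -0.062, 0.022], [0.466, 0.153, 0.022]] [0.54679759 0.04313432 0.022     ]
```

View pics/b.png

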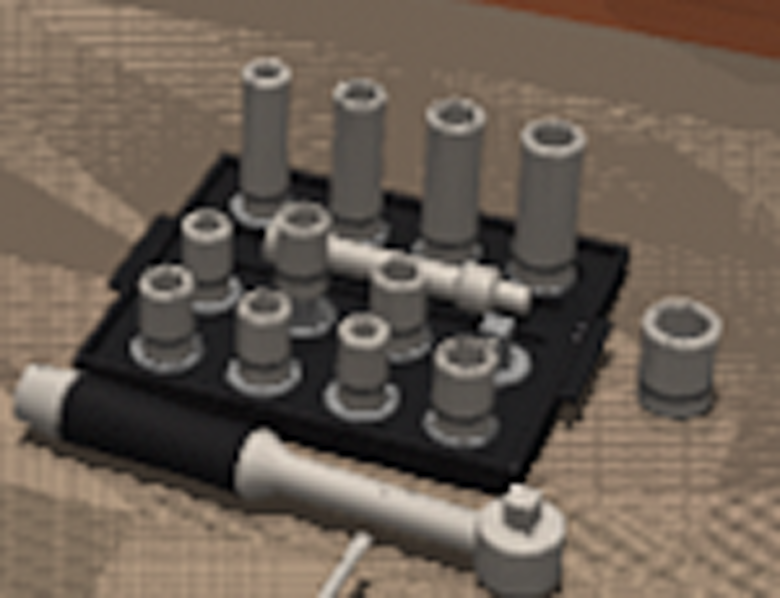

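The proud socket looks to be at crop (302,217), which is about (328,227) in the scene image: middle row, second from the left, i.e. tray x=14, y=-23. Next I'll triangulate its top against its neighbours and get the wrist camera geometry.

Run:
```python
from h import *
from scipy.spatial.transform import Rotation as Ro
t=cam('top');s=cam('scene')
S={'proud':(302,217),'x14y-69':(207,222),'x14y23':(400,268),'x60y-23':(265,302),'x60y-69':(166,279),'x60y23':(364,328),'x60y69':(466,352)}
yaw=np.radians(-1.6)
g=cv2.cvtColor(t['frame'],cv2.COLOR_RGB2GRAY)
for k,(u,v) in S.items():
    u=270+u/5.2;v=185+v/5.2
    a=plane(s,u,v,.054);b=plane(s,u,v,.069)
    # find bright blob in top near the projected spot
    pu,pv=proj(t,plane(s,u,v,.054)); x0,y0=int(round(pu))-7,int(round(pv))-7
    p=g[y0:y0+15,x0:x0+15].astype(float); w=np.clip(p-90,0,None); yy,xx=np.mgrid[0:15,0:15]
    tu,tv=x0+(w*xx).sum()/w.sum(),y0+(w*yy).sum()/w.sum()
    X,e=tri([ray(s,u,v),ray(t,tu,tv)])
    print(k,(round(pu,1),round(pv,1)),(round(tu,1),round(tv,1)),X.round(4),np.round(e,4),a.round(3),b.round(3))
st=robot.read_state(); R=Ro.from_rotvec(st['orientation']).as_matrix()
w=cam('wrist'); o=-w['R'].T@w['t']
print(R.round(3).tolist()); print('cam in tool',(R.T@(o-st['tool_pos'])).round(3),'cam axes in tool',(w['R']@R).round(3).tolist(),w['f'])
d=np.array([.50,.03,.24])-st['tool_pos'];print((R.T@d/.2).round(3))
```

```text
proud (np.float64(327.2), np.float64(259.4)) (np.float64(327.0), np.float64(261.9)) [0.5386 0.0181 0.0497] [0.0013 0.0013] [0.545 0.019 0.054] [0.565 0.025 0.069]
x14y-69 (np.float64(341.2), np.float64(252.3)) (np.float64(342.2), np.float64(253.1)) [ 0.5607 -0.0221  0.052 ] [0.0009 0.0009] [ 0.563 -0.02   0.054] [ 0.583 -0.013  0.069]
x14y23 (np.float64(307.7), np.float64(252.1)) (np.float64(309.1), np.float64(252.9)) [0.5638 0.0694 0.0517] [0.0014 0.0014] [0.566 0.072 0.054] [0.586 0.077 0.069]
x60y-23 (np.float64(324.6), np.float64(235.6)) (np.float64(325.9), np.float64(236.6)) [0.6077 0.0217 0.0515] [0.0013 0.0013] [0.611 0.024 0.054] [0.629 0.03  0.069]
x60y-69 (np.float64(341.3), np.float64(235.4)) (np.float64(342.3), np.float64(236.8)) [ 0.6061 -0.0243  0.0509] [0.0007 0.0007] [ 0.61  -0.022  0.054] [ 0.629 -0.015  0.069]
x60y23 (np.float64(307.9), np.float64(235.1)) (np.float64(309.3), np.float64(236.4)) [0.6096 0.0675 0.0508] [0.0013 0.0013] [0.613 0.07  0.054] [0.632 0.075 0.069]
x60y69 (np.float64(291.3), np.float64(235.3)) (np.float64(292.6), np.float64(235.8)) [0.6126 0.1137 0.0523] [0.0015 0.0015] [0.614 0.116 0.054] [0.633 0.12  0.069]
[[-0.925, 0.379, -0.0], [0.379, 0.925, -0.001], [0.0, -0.001, -1.0]]
cam in tool [ 0.075 -0.001 -0.205] cam axes in tool [[0.0, 1.0, 0.001], [-0.961, 0.0, -0.276], [-0.276, -0.001, 0.961]] 427.82314286563536
[-2.257 -1.913 -0.302]
```

The proud socket's top blob merged with the extension bar in the top view, so that triangulation is invalid. The neighbours' grid puts the socket at (0.562, 0.024), and the scene ray crosses that spot at z≈0.068, which fits it standing proud. I'll move above it with the gripper closed and measure with the wrist camera.

Emit:
jog_arm:
  rows:
    - [[-0.1, -0.08, -0.15], [0, 0, 0]]
    - [[-0.3, -0.22, -0.3], [0, 0, 0]]
    - [[-0.5, -0.37, -0.3], [0, 0, 0]]
    - [[-0.7, -0.52, -0.3], [0, 0, 0]]
    - [[-0.88, -0.66, -0.3], [0, 0, 0]]
  hand: 1
  squeeze: 10

```text
t: 0.85
tool_pos: [0.3401, 0.3666, 0.2403]
orientation: [0.606, 3.082, 0.002]
force: [1.2, -0.1, 0.3]
opening: 0.0579
gripper_force: 0.0
```

Emit:
jog_arm:
  rows:
    - [[-0.18, -0.14, 0], [0, 0, 0]]
    - [[-0.36, -0.28, 0], [0, 0, 0]]
    - [[-0.54, -0.42, 0], [0, 0, 0]]
    - [[-0.7, -0.54, 0], [0, 0, 0]]
    - [[-0.85, -0.65, 0], [0, 0, 0]]

```text
t: 1.35
tool_pos: [0.4481, 0.1814, 0.24]
orientation: [0.608, 3.082, 0.0]
force: [0.2, 0.1, -0.2]
opening: 0.0177
gripper_force: 0.0
```

Emit:
jog_arm:
  rows:
    - [[-0.18, -0.14, 0], [0, 0, -0.06]]
    - [[-0.36, -0.28, 0], [0, 0, -0.12]]
    - [[-0.54, -0.4, 0], [0, 0, -0.18]]
    - [[-0.65, -0.5, 0], [0, 0, -0.23]]
    - [[-0.72, -0.55, 0], [0, 0, -0.23]]

```text
t: 1.85
tool_pos: [0.5395, 0.0246, 0.2395]
orientation: [-0.045, -3.141, 0.001]
force: [0.4, 1.2, 0.3]
opening: 0.0004
gripper_force: 0.0
```

Run:
```python
from h import *
c=cam('wrist','pics/w1.png'); np.savez('w1.npz',**{k:c[k] for k in('frame','f','cx','cy','R','t')})
print(robot.read_state()['tool_pos'],[np.round(proj(c,p)) for p in ([.562,.024,.067],[.562,.024,.054])])
```

```text
[0.54015098 0.0236067  0.23940003] [array([320., 223.]), array([320., 220.])]
```

View pics/w1.png

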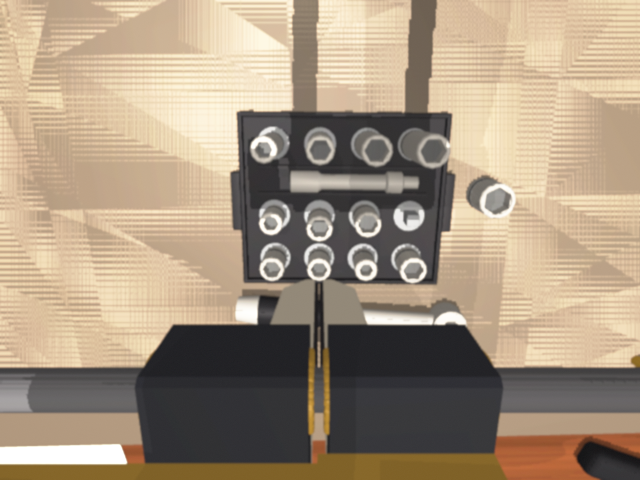

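The wrist view shows the proud socket's mouth at about (319,225), slightly bigger than its neighbours at (272,221) and (366,221). The empty post is at (409,215), and the closed fingertips end at (320,282). I'll move sideways for a second view.

Emit:
jog_arm:
  rows:
    - [[0.04, 0.1, 0], [0, 0, 0]]
    - [[0.1, 0.25, 0.05], [0, 0, 0]]
    - [[0.1, 0.35, 0.1], [0, 0, 0]]
    - [[0.1, 0.4, 0.1], [0, 0, 0]]
    - [[0.1, 0.4, 0.1], [0, 0, 0]]

```text
t: 2.4
tool_pos: [0.5207, 0.1091, 0.2199]
orientation: [-0.041, -3.141, -0.0]
force: [-0.6, -0.7, -0.2]
opening: 0.0005
gripper_force: 0.0
```

Run:
```python
from h import *
c=cam('wrist'); np.savez('w2.npz',**{k:c[k] for k in('frame','f','cx','cy','R','t')})
a=np.load('w1.npz'); out=[]
for q in (a,c):
    u,v=map(int,map(round,proj(q,[.562,.024,.060]))); print(u,v)
    x0,y0=u-65,v-40
    out.append(cv2.resize(q['frame'][y0:y0+100,x0:x0+130,::-1],(390,300),interpolation=cv2.INTER_CUBIC)); print(x0,y0)
cv2.imwrite('pics/st.png',np.hstack(out)); print(robot.read_state()['tool_pos'])
```

```text
320 221
255 181
226 249
161 209
[0.52107536 0.10813916 0.22023796]
```

View pics/st.png

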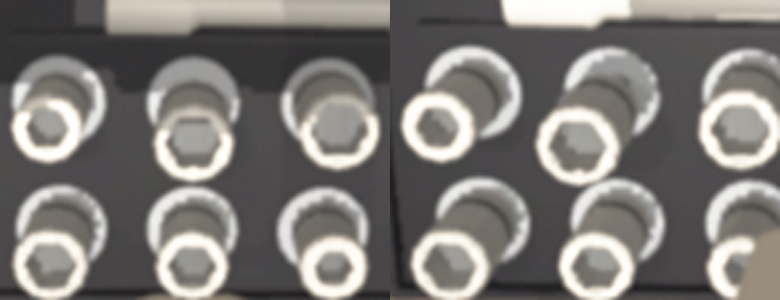

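In the left half the proud mouth is at (194,144) and its neighbours at (47,128), (340,132) and (192,264). In the right half it is at (577,145) and they are at (438,125), (737,130) and (596,266). Proud confirmed; triangulating.

Run:
```python
from h import *
from scipy.spatial.transform import Rotation as Ro
a=np.load('w1.npz');b=np.load('w2.npz')
f=lambda u,x0:x0+(u+.5)/3-.5
for n,p,q in (('proud',(194,144),(187,145)),('y-69',(47,128),(48,125)),('y23',(340,132),(347,130)),('x60',(192,264),(206,266)),('x60b',(50,264),(60,266))):
    X,e=tri([ray(a,f(p[0],255),f(p[1],181)),ray(b,f(q[0],161),f(q[1],209))]); print(n,X.round(4),np.round(e,4))
    if n=='proud':P=X
st=robot.read_state();R=Ro.from_rotvec(st['orientation']).as_matrix()
print(R.round(3).tolist(),(R.T@(np.array([P[0],P[1],.095])-st['tool_pos'])/.2).round(3))
```

```text
proud [0.5658 0.0232 0.0708] [0.0004 0.0004]
y-69 [ 0.5643 -0.0231  0.0528] [0.0003 0.0003]
y23 [0.5667 0.0687 0.0579] [0.0004 0.0004]
x60 [0.6112 0.0214 0.0541] [0.0002 0.0002]
x60b [ 0.6102 -0.0247  0.0535] [0.0002 0.0002]
[[-1.0, 0.027, 0.0], [0.027, 1.0, -0.0], [-0.0, -0.0, -1.0]] [-0.235 -0.419  0.626]
```

Emit:
jog_arm:
  rows:
    - [[-0.06, -0.1, 0], [0, 0, 0]]
    - [[-0.15, -0.25, 0.05], [0, 0, 0]]
    - [[-0.22, -0.37, 0.15], [0, 0, 0]]
    - [[-0.225, -0.42, 0.27], [0, 0, 0]]
    - [[-0.225, -0.42, 0.4], [0, 0, 0]]

```text
t: 2.95
tool_pos: [0.565, 0.0193, 0.1401]
orientation: [0.049, 3.139, -0.001]
force: [0.3, 0.4, -0.3]
opening: 0.0004
gripper_force: 0.0
```

Emit:
jog_arm:
  rows:
    - [[0, 0, 0.08], [0, 0, 0]]
    - [[0, 0, 0.14], [0, 0, 0]]
    - [[0, 0, 0.18], [0, 0, 0]]
    - [[0, 0, 0.2], [0, 0, 0]]
    - [[0, 0, 0.2], [0, 0, 0]]

```text
t: 3.45
tool_pos: [0.5639, 0.0224, 0.0999]
orientation: [0.043, 3.141, -0.0]
force: [0.1, -0.2, -0.5]
opening: 0.0004
gripper_force: 0.0
```

Run:
```python
from h import *
st=robot.read_state(); print(st['tool_pos'],st['force'],st['opening'])
c=cam('wrist'); s=cam('scene')
cv2.imwrite('pics/w3.png',np.hstack([cv2.resize(c['frame'][150:390,160:480,::-1],(400,300)),cv2.resize(s['frame'][165:300,260:440,::-1],(400,300),interpolation=cv2.INTER_CUBIC)]))
```

```text
[0.56389902 0.02242304 0.09994527] [ 0.09599206 -0.15828312 -0.48621649] 0.00037074623996017974
```

View pics/w3.png

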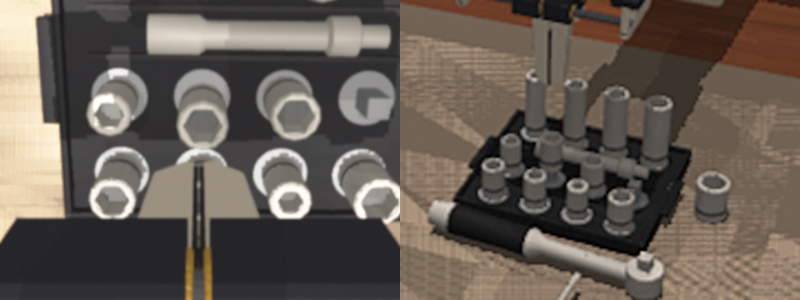

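The fingers line up with the socket at (202,120) in the left crop. Descending to just above it, then slowly.

Emit:
jog_arm:
  rows:
    - [[0, 0.003, 0.03], [0, 0, 0]]
    - [[0, 0.003, 0.06], [0, 0, 0]]
    - [[0, 0.003, 0.09], [0, 0, 0]]
    - [[0, 0.003, 0.11], [0, 0, 0]]
    - [[0, 0.003, 0.12], [0, 0, 0]]

```text
t: 4.05
tool_pos: [0.5632, 0.0229, 0.0748]
orientation: [-0.043, -3.14, -0.0]
force: [0.5, -0.3, -0.4]
opening: 0.0006
gripper_force: 0.0
```

Run:
```python
from h import *
st=robot.read_state(); print(st['tool_pos'],st['force'])
c=cam('wrist','pics/w4.png'); s=cam('scene'); print(proj(c,st['tool_pos']),proj(c,[.564,.023,.069]))
cv2.imwrite('pics/w4.png',np.hstack([cv2.resize(c['frame'][195:315,240:400,::-1],(400,300)),cv2.resize(s['frame'][165:300,260:440,::-1],(400,300),interpolation=cv2.INTER_CUBIC)]))
```

```text
[0.56323264 0.0228767  0.07481707] [ 0.52826191 -0.31471546 -0.42387284]
(np.float64(320.6907066773957), np.float64(265.4821859587661)) (np.float64(320.92063452492334), np.float64(263.01301299909784))
```

View pics/w4.png

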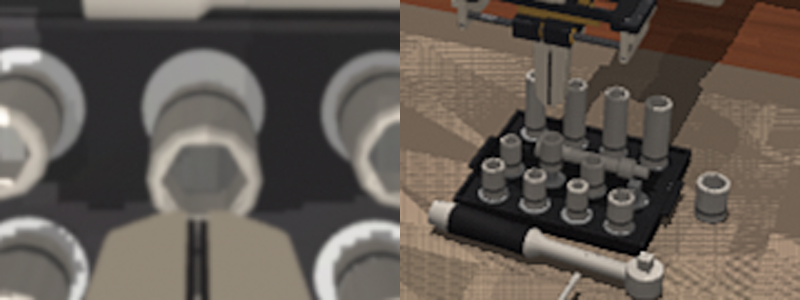

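The wrist crop shows the mouth at (205,180) and the fingertip edge at (200,213). The scene crop shows the tip at (548,103), well above the proud top at (550,140). I'll triangulate where the tip really is.

Run:
```python
from h import *
c=cam('wrist'); s=cam('scene'); T=robot.read_state()['tool_pos']
print('tcp in scene',proj(s,T),'top .069',proj(s,[.564,.023,.069]))
S=(260+148/2.222,165+103/2.222); W=(240+200/2.5,195+213/2.5); M=(240+205/2.5,195+180/2.5)
print(S,W,tri([ray(s,*S),ray(c,*W)]))
for z in(.066,.069,.072):print(plane(c,*M,z))
for q,(u,v) in((s,S),(c,W)):
    o,d=ray(q,u,v); print('at x=T',o+d*(T[0]-o[0])/d[0])
```

```text
tcp in scene (np.float64(327.3003895024284), np.float64(223.8816572911772)) top .069 (np.float64(327.3027752584618), np.float64(226.35755696228264))
(326.6066606660666, 211.35463546354634) (320.0, 280.2) (array([0.55916875, 0.02080704, 0.1066205 ]), [np.float64(0.0018145576832512822), np.float64(0.001814557683251326)])
[0.56765716 0.02348372 0.066     ]
[0.56654184 0.02349126 0.069     ]
[0.56542651 0.0234988  0.072     ]
at x=T [0.56386051 0.0204485  0.1098059 ]
at x=T [0.56386051 0.02245142 0.09382128]
```

Run:
```python
from h import *
s=cam('scene'); c=cam('wrist')
A=cv2.resize(s['frame'][155:255,280:380,::-1],(600,600),interpolation=cv2.INTER_NEAREST)
cv2.imwrite('pics/z.png',A)
print(s['frame'][200:232:2,326].tolist())
```

```text
[[78, 73, 66], [67, 63, 57], [70, 65, 58], [69, 64, 58], [68, 64, 58], [68, 64, 57], [111, 96, 82], [123, 105, 89], [119, 102, 86], [12, 13, 16], [23, 23, 24], [28, 28, 29], [99, 95, 91], [84, 80, 75], [90, 86, 81], [89, 84, 80]]
```

View pics/z.png

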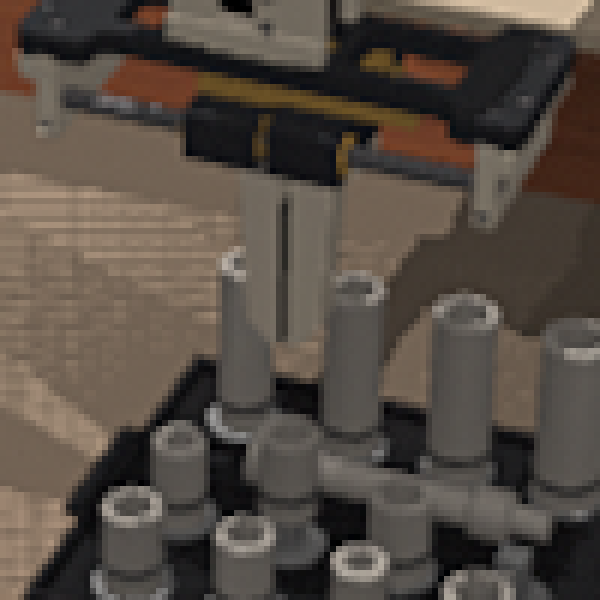

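The visible fingertip ends about 30 mm above the reported TCP in both cameras, but the lateral position is right. I'll creep down and let the force sensor say where contact is.

Emit:
jog_arm:
  rows:
    - [[-0.01, 0, 0.005], [0, 0, 0]]
    - [[-0.01, 0, 0.01], [0, 0, 0]]
    - [[-0.01, 0, 0.015], [0, 0, 0]]
    - [[-0.01, 0, 0.02], [0, 0, 0]]
    - [[-0.01, 0, 0.025], [0, 0, 0]]

```text
t: 4.85
tool_pos: [0.5657, 0.0228, 0.0706]
orientation: [-0.043, -3.141, 0.0]
force: [-0.3, 0.6, 0.3]
opening: 0.0001
gripper_force: 0.0
```

Emit:
jog_arm:
  rows:
    - [[0, 0, 0.005], [0, 0, 0]]
    - [[0, 0, 0.01], [0, 0, 0]]
    - [[0, 0, 0.015], [0, 0, 0]]
    - [[0, 0, 0.02], [0, 0, 0]]
    - [[0, 0, 0.02], [0, 0, 0]]

```text
t: 5.35
tool_pos: [0.5656, 0.0228, 0.0665]
orientation: [-0.043, -3.141, -0.0]
force: [0.7, -0.4, -0.5]
opening: 0.0005
gripper_force: 0.0
```

Run:
```python
from h import *
s=cam('scene'); T=robot.read_state()['tool_pos']
A=cv2.imread('pics/scene0.png'); ty=np.array([.379,.925,0])
for q in (-.0465,0,.0465):
    u,v=proj(s,np.array([.2272,.5547,.1788])+q*ty); print(u,v); cv2.circle(A,(int(round(u)),int(round(v))),1,(0,0,255),-1)
A=cv2.resize(A[60:180,540:640],(500,600),interpolation=cv2.INTER_NEAREST)
B=s['frame'][:,:,::-1].copy(); u,v=proj(s,T); B[int(round(v)),int(round(u))]=(0,0,255); print(u,v)
B=cv2.resize(B[180:260,308:348],(300,600),interpolation=cv2.INTER_NEAREST)
cv2.imwrite('pics/z2.png',np.hstack([A,B]))
```

```text
563.6883300493844 151.4442477508474
582.5220873138954 157.66056490504658
602.0478697552553 164.10529362458374
326.96155574053194 227.57594709556048
```

View pics/z2.png

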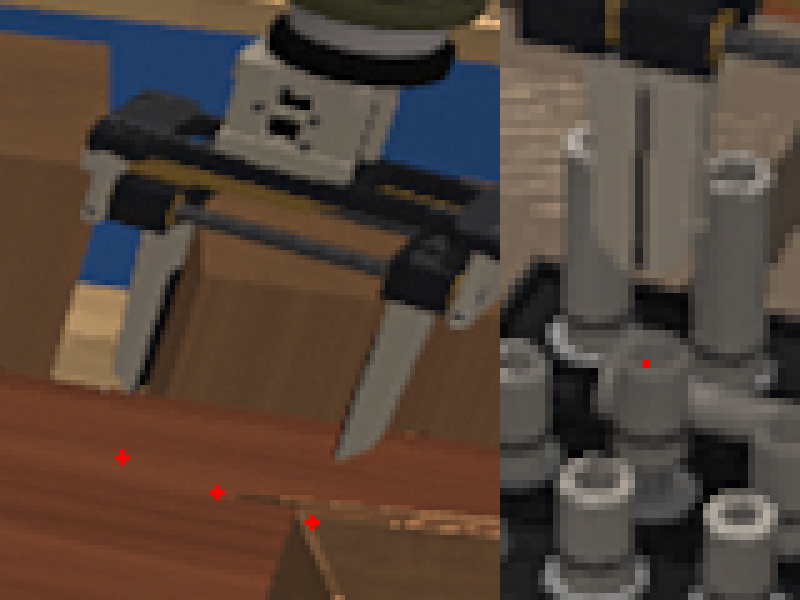

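The red markers (reported TCP) sit about 10–13 px beyond the visible tips both at the start and now. So the real fingertips are about 30 mm short of the reported TCP, and I expect contact near a reported z of 0.038. I'll keep creeping down and watch the force.

Emit:
jog_arm:
  rows:
    - [[0, 0, 0.01], [0, 0, 0]]
    - [[0, 0, 0.025], [0, 0, 0]]
    - [[0, 0, 0.04], [0, 0, 0]]
    - [[0, 0, 0.055], [0, 0, 0]]
    - [[0, 0, 0.065], [0, 0, 0]]

```text
t: 5.9
tool_pos: [0.5655, 0.0228, 0.0532]
orientation: [-0.043, -3.141, -0.0]
force: [-0.3, -0.3, 0.5]
opening: 0.0002
gripper_force: 0.0
```

Emit:
jog_arm:
  rows:
    - [[0, 0, 0.005], [0, 0, 0]]
    - [[0, 0, 0.01], [0, 0, 0]]
    - [[0, 0, 0.015], [0, 0, 0]]
    - [[0, 0, 0.02], [0, 0, 0]]
    - [[0, 0, 0.025], [0, 0, 0]]

```text
t: 6.4
tool_pos: [0.5658, 0.0228, 0.0487]
orientation: [0.043, 3.141, -0.0]
force: [0.3, -0.4, 0.3]
opening: 0.0005
gripper_force: 0.0
```

Emit:
jog_arm:
  rows:
    - [[0, 0, 0.005], [0, 0, 0]]
    - [[0, 0, 0.01], [0, 0, 0]]
    - [[0, 0, 0.015], [0, 0, 0]]
    - [[0, 0, 0.02], [0, 0, 0]]
    - [[0, 0, 0.025], [0, 0, 0]]

```text
t: 6.9
tool_pos: [0.5658, 0.0228, 0.0436]
orientation: [-0.043, -3.141, 0.0]
force: [-0.0, -1.7, 0.6]
opening: 0.0004
gripper_force: 0.0
```

Emit:
jog_arm:
  rows:
    - [[0, 0, 0.004], [0, 0, 0]]
    - [[0, 0, 0.008], [0, 0, 0]]
    - [[0, 0, 0.012], [0, 0, 0]]
    - [[0, 0, 0.016], [0, 0, 0]]
    - [[0, 0, 0.02], [0, 0, 0]]

```text
t: 7.4
tool_pos: [0.5658, 0.0228, 0.0397]
orientation: [0.043, 3.141, -0.0]
force: [0.5, -0.2, 0.2]
opening: 0.0006
gripper_force: 0.0
```

Run:
```python
from h import *
s=cam('scene'); st=robot.read_state(); print(st['tool_pos'],st['force'])
f=s['frame'].max(2)
for u in (324,327,330): print(f[204:242,u].tolist())
```

```text
[0.56566341 0.02276625 0.03952105] [-0.87237259  0.09976688 -0.58257153]
[116, 115, 116, 116, 116, 116, 116, 116, 118, 118, 118, 118, 117, 117, 118, 117, 117, 117, 119, 120, 120, 110, 97, 96, 95, 81, 72, 76, 76, 77, 78, 81, 79, 56, 52, 77, 80, 109]
[85, 85, 86, 84, 85, 85, 88, 90, 90, 91, 92, 91, 90, 91, 90, 91, 90, 96, 97, 97, 97, 106, 97, 83, 87, 101, 92, 83, 84, 84, 85, 86, 87, 83, 51, 62, 85, 87]
[112, 112, 113, 113, 112, 113, 111, 112, 113, 112, 112, 111, 112, 113, 113, 113, 112, 113, 113, 114, 112, 97, 83, 79, 94, 99, 88, 84, 85, 85, 85, 86, 87, 75, 42, 69, 87, 87]
```

Emit:
jog_arm:
  rows:
    - [[0, 0, 0.003], [0, 0, 0]]
    - [[0, 0, 0.006], [0, 0, 0]]
    - [[0, 0, 0.009], [0, 0, 0]]
    - [[0, 0, 0.012], [0, 0, 0]]
    - [[0, 0, 0.015], [0, 0, 0]]

```text
t: 7.95
tool_pos: [0.5658, 0.0228, 0.0367]
orientation: [0.043, 3.141, -0.0]
force: [-0.7, -0.3, -0.8]
opening: 0.0005
gripper_force: 0.0
```

Emit:
jog_arm:
  rows:
    - [[0, 0, 0.003], [0, 0, 0]]
    - [[0, 0, 0.006], [0, 0, 0]]
    - [[0, 0, 0.009], [0, 0, 0]]
    - [[0, 0, 0.012], [0, 0, 0]]
    - [[0, 0, 0.015], [0, 0, 0]]

```text
t: 8.45
tool_pos: [0.5658, 0.0228, 0.0337]
orientation: [0.043, 3.141, -0.0]
force: [0.0, -0.3, 0.4]
opening: 0.0006
gripper_force: 0.0
```

Emit:
jog_arm:
  rows:
    - [[0, 0, 0.003], [0, 0, 0]]
    - [[0, 0, 0.006], [0, 0, 0]]
    - [[0, 0, 0.009], [0, 0, 0]]
    - [[0, 0, 0.012], [0, 0, 0]]
    - [[0, 0, 0.015], [0, 0, 0]]

```text
t: 8.95
tool_pos: [0.5659, 0.0228, 0.0312]
orientation: [0.043, 3.141, -0.0]
force: [-2.7, 0.4, 4.8]
opening: 0.0004
gripper_force: 2.6
```

Contact: 4.8 N at a reported z of 0.031. Now pressing slowly.

Emit:
jog_arm:
  rows:
    - [[0, 0, 0.004], [0, 0, 0]]
    - [[0, 0, 0.008], [0, 0, 0]]
    - [[0, 0, 0.012], [0, 0, 0]]
    - [[0, 0, 0.016], [0, 0, 0]]
    - [[0, 0, 0.02], [0, 0, 0]]

```text
t: 9.45
tool_pos: [0.5658, 0.0228, 0.0272]
orientation: [0.043, 3.141, -0.0]
force: [-2.3, 0.2, 5.4]
opening: 0.0004
gripper_force: 2.6
```

Emit:
jog_arm:
  rows:
    - [[0, 0, 0.003], [0, 0, 0]]
    - [[0, 0, 0.006], [0, 0, 0]]
    - [[0, 0, 0.009], [0, 0, 0]]
    - [[0, 0, 0.012], [0, 0, 0]]
    - [[0, 0, 0.012], [0, 0, 0]]

```text
t: 9.95
tool_pos: [0.5659, 0.0228, 0.0248]
orientation: [0.043, 3.141, -0.0]
force: [-2.3, 0.2, 4.7]
opening: 0.0006
gripper_force: 2.5
```

Emit:
jog_arm:
  rows:
    - [[0, 0, 0.003], [0, 0, 0]]
    - [[0, 0, 0.006], [0, 0, 0]]
    - [[0, 0, 0.009], [0, 0, 0]]
    - [[0, 0, 0.012], [0, 0, 0]]
    - [[0, 0, 0.015], [0, 0, 0]]

```text
t: 10.45
tool_pos: [0.5659, 0.0228, 0.0217]
orientation: [0.043, 3.141, -0.0]
force: [-3.0, -0.3, 5.3]
opening: 0.0006
gripper_force: 2.6
```

Emit:
jog_arm:
  rows:
    - [[0, 0, 0.002], [0, 0, 0]]
    - [[0, 0, 0.004], [0, 0, 0]]
    - [[0, 0, 0.006], [0, 0, 0]]
    - [[0, 0, 0.008], [0, 0, 0]]
    - [[0, 0, 0.01], [0, 0, 0]]

```text
t: 10.95
tool_pos: [0.5659, 0.0228, 0.0197]
orientation: [0.043, 3.141, -0.0]
force: [-3.2, -0.4, 5.2]
opening: 0.0004
gripper_force: 2.6
```

Emit:
jog_arm:
  rows:
    - [[0, 0, 0.002], [0, 0, 0]]
    - [[0, 0, 0.004], [0, 0, 0]]
    - [[0, 0, 0.006], [0, 0, 0]]
    - [[0, 0, 0.008], [0, 0, 0]]
    - [[0, 0, 0.01], [0, 0, 0]]

```text
t: 11.45
tool_pos: [0.5659, 0.0228, 0.0177]
orientation: [0.043, 3.141, -0.0]
force: [-1.2, -0.2, 4.9]
opening: 0.0001
gripper_force: 2.6
```

Emit:
jog_arm:
  rows:
    - [[0, 0, 0.002], [0, 0, 0]]
    - [[0, 0, 0.004], [0, 0, 0]]
    - [[0, 0, 0.006], [0, 0, 0]]
    - [[0, 0, 0.008], [0, 0, 0]]
    - [[0, 0, 0.01], [0, 0, 0]]

```text
t: 11.95
tool_pos: [0.5659, 0.0228, 0.0157]
orientation: [0.043, 3.141, -0.0]
force: [-3.8, 0.6, 5.1]
opening: 0.0007
gripper_force: 2.6
```

Emit:
jog_arm:
  rows:
    - [[0, 0, 0.002], [0, 0, 0]]
    - [[0, 0, 0.004], [0, 0, 0]]
    - [[0, 0, 0.006], [0, 0, 0]]
    - [[0, 0, 0.008], [0, 0, 0]]
    - [[0, 0, 0.01], [0, 0, 0]]

```text
t: 12.45
tool_pos: [0.5661, 0.0228, 0.0152]
orientation: [0.043, 3.141, -0.0]
force: [-9.7, 0.8, 20.3]
opening: 0.0006
gripper_force: 10.2
```

It stopped solidly (20 N) after about 16 mm of travel, which matches the expected 12–17 mm. Drawing back straight up.

Emit:
jog_arm:
  rows:
    - [[0, 0, -0.005], [0, 0, 0]]
    - [[0, 0, -0.01], [0, 0, 0]]
    - [[0, 0, -0.03], [0, 0, 0]]
    - [[0, 0, -0.06], [0, 0, 0]]
    - [[0, 0, -0.12], [0, 0, 0]]

```text
t: 12.95
tool_pos: [0.5649, 0.0228, 0.0369]
orientation: [-0.043, -3.139, -0.0]
force: [-0.2, 0.3, -0.4]
opening: 0.0004
gripper_force: 0.0
```

Emit:
jog_arm:
  rows:
    - [[0, 0, -0.12], [0, 0, 0]]
    - [[0, 0, -0.3], [0, 0, 0]]
    - [[0, 0, -0.5], [0, 0, 0]]
    - [[0, 0, -0.65], [0, 0, 0]]
    - [[0, 0, -0.7], [0, 0, 0]]

```text
t: 13.45
tool_pos: [0.5682, 0.0227, 0.1829]
orientation: [0.043, 3.134, -0.0]
force: [0.6, -0.0, 0.9]
opening: 0.0009
gripper_force: 0.0
```

Emit:
jog_arm:
  rows:
    - [[0, 0, -0.05], [0, 0, 0]]
    - [[0, 0, -0.1], [0, 0, 0]]
    - [[0, 0, -0.1], [0, 0, 0]]
    - [[0, 0, -0.1], [0, 0, 0]]
    - [[0, 0, -0.1], [0, 0, 0]]

```text
t: 13.95
tool_pos: [0.5651, 0.0228, 0.1959]
orientation: [-0.043, -3.139, -0.0]
force: [-0.4, 0.1, 0.2]
opening: 0.0004
gripper_force: 0.0
```

Run:
```python
from h import *
s=cam('scene'); st=robot.read_state(); print(st['tool_pos'],st['force'],st['dq'].round(3))
cv2.imwrite('pics/end.png',cv2.resize(s['frame'][185:300,270:420,::-1],(780,598),interpolation=cv2.INTER_CUBIC))
```

```text
[0.56509133 0.02281498 0.19600959] [0.70942091 0.12177151 0.71371941] [ 0.001 -0.003 -0.003 -0.001  0.002  0.   ]
```

View pics/end.png

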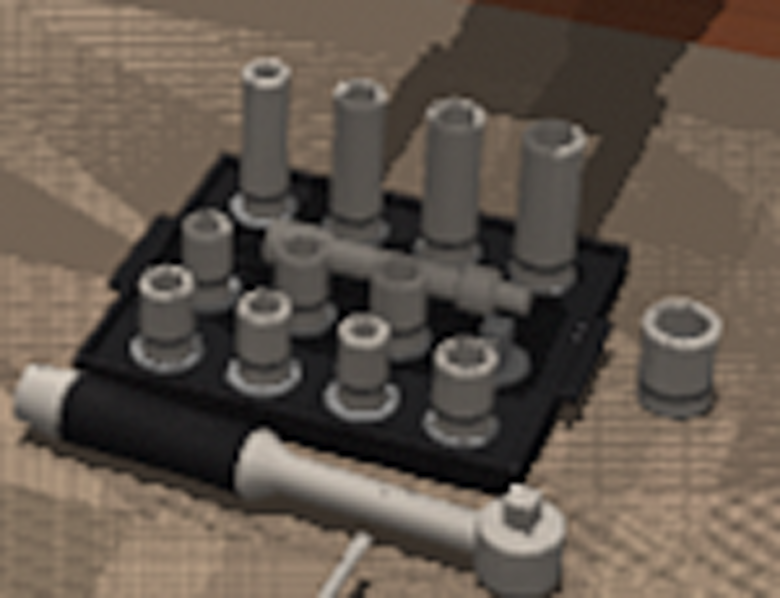

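The proud socket's top is now at (302,245), in line between its neighbours at (207,222) and (400,268). Nothing else has moved, so I'm handing in.

```bash
python3 -c "
from plant import robot; print(robot.close_job())"
```

```text
the job is handed in; nothing more can be done
None
```

I pressed the proud socket (tray x 14, y -23) down about 16 mm to a solid stop, drew back clear, and handed in the job; in the last picture it is level with the other short sockets and nothing else in the tray area had moved.

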